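# Make up two cooking kits on the fridge-top tray

## Task

Make up the two cooking kits: the red-lidded jar, the yellow-lidded jar and the white salt pot go into the blue tray, and the green-lidded jar and the copper measuring cup go into the wooden tray, each standing flat and upright in a compartment of its own. Do not tip anything over, and leave the black-lidded jar, the mortar and the cruet where they are.

Things in the scene. Friction and masses are not known exactly. Their poses are not given: they have to be found in the camera images.
- jar_red_center (a point): Glass spice jar, a plain upright cylinder 44 mm across and 62 mm high over its lid, about 0.12 kg, with a red lid (top 18 mm) and brown-red spice. This point is its centre, 31 mm above its underside; z is up.
- jar_yellow_center (a point): Glass spice jar, a plain upright cylinder 44 mm across and 62 mm high over its lid, about 0.12 kg, with a yellow lid (top 18 mm) and ochre spice. This point is its centre, 31 mm above its underside; z is up.
- jar_green_center (a point): Glass spice jar, a plain upright cylinder 44 mm across and 62 mm high over its lid, about 0.12 kg, with a green lid (top 18 mm) and dull green spice. This point is its centre, 31 mm above its underside; z is up.
- pot_center (a point): White ceramic salt pot with a small cork stopper (26 mm across) and a tiny dark knob fixed on top: a plain upright cylinder 48 mm across to a height of 35 mm, 44 mm high over the knob, about 0.13 kg. This point is its centre line, 22 mm above its underside; z is up.
- cup_center (a point): Copper measuring cup, empty and open on top: an upright cylinder 44 mm across, 44 mm high, 0.09 kg. A flat handle 12 mm wide and 4 mm thick sticks out level at the rim (39 to 43 mm up), reaching 55 mm from the cup's axis along the cup's own -x. This point is on the cup's axis, 22 mm above its underside; z is up.
- tray_blue: Blue plastic kit tray, fixed in place: 74 mm along its x, 214 mm along its y, with three square compartments in a row along y, each 66 x 66 mm inside, centred at y = -70, 0 and +70 mm. Floor 3 mm thick; rim and dividers 4 mm thick, 10 mm high from the underside. Origin: centre of the underside; z is up.
- tray_wood: Brown wooden kit tray, fixed in place, of the same shape as the blue one: 74 mm along its x, 214 mm along its y, three square compartments 66 x 66 mm inside, centred at y = -70, 0 and +70 mm; floor 3 mm thick, rim and dividers 10 mm high. One compartment of it stays empty. Origin: centre of the underside; z is up.
- jar_black_center (a point): Glass spice jar, a plain upright cylinder 44 mm across and 62 mm high over its lid, about 0.12 kg, with a black lid (top 18 mm) and nearly black spice. This point is its centre, 31 mm above its underside; z is up. Belongs to neither kit: stays where it is.
- mortar: White ceramic mortar, 94 mm across and 58 mm high, with a dark wooden pestle fixed in it that leans out to 100 mm height. Stays where it is. Origin: centre of the underside.
- cruet: Green glass cruet, 58 mm across and 124 mm high with a steel flip stopper. Stays where it is. Origin: centre of the underside.
Not all that is in view belongs to the job. There is more than one size of the cruet; the one meant has the size given above.

How it is judged:
By the outcome, as a careful person would: the job done as asked, in the order asked, and still so for the second after the job is handed in, with the robot touching nothing.
It also fails if it takes over 130 s, if anything falls off the work surface, if the arm or the gripper's body presses on something with over 40 N, if the wrist force passes 120 N, or if a joint passes its speed limit or range.

## Robot

A 6-joint arm with a two-finger parallel gripper is mounted at the origin on the work surface. World frame = base frame: x ahead of the robot, y to its left, z up, the work surface at z = 0. Lengths are in m, angles in degrees, forces in N, time in s.
With the tool pointing down it reaches from about 0.3 to 0.75 m from the base axis. Payload 8.5 kg.
Tool frame: the origin (TCP) lies between the finger pads; the fingertips stand ahead of it and the grasp point (between the pads) lies 8 mm behind it (env.tcp_to_tips is the z of the fingertips in the tool frame, in m); z points along the fingers, x is the direction in which the jaws open and shut, and the axes are right-handed (so a half turn about z gives the same grasp; the last joint's range is limited). The gripper opens to 85 mm and grips with 20 to 120 N. Pads are 22 mm wide; open, the fingers measure 114 mm over their backs; the gripper's body (76 mm by 85 mm) begins 54 mm behind the grasp point. The pads swing forward as they close: fully open they stand 13 mm farther back than shut.
Start: joints at [63.409, 21.807, 74.336, -0, 83.858, -12.336], TCP at [0.135, 0.533, 0.242] pointing down, gripper open.
Joint ranges: [-178.18, 178.18], [-50.72, 133.34], [12.68, 142.11], [-81.47, 261.47], [9.98, 163.14], [-165.26, 165.26]. Speed limits (degrees/s): [136.94, 136.94, 180, 180, 180, 180].

## Interface

Orientations are given as a 3x3 rotation matrix whose columns are the frame's x, y, z axes.
In Python, from rig import observe, viewer, env gives the robot as it stands.
- The arm moves only by the tool jog_arm, never from a script. Its arguments are lists of equal length, an entry for each row: "dr": the turn, a rotation vector about the tool's x, y, z in rad, a list of three; "slide": the shift along the tool's x, y, z in m, a list of three; "gripper": the opening, from -1 (shut) to 1 (fully open), so that 0 is half open. In form: {"dr": [[rx, ry, rz], ...], "slide": [[dx, dy, dz], ...], "gripper": [gripper, ...]}. A call has exactly 10 rows; each row shifts and turns the commanded pose from where the row before left it, along the tool's axes as they then stand; what a row does not reach is not made up. A row lasts 1/10 s, in which the tool goes at most 50 mm and 8.59 degrees, less where a joint would pass 70% of its speed; a pose out of reach is approached as far as the arm can. A call is refused whole if a number of a shift passes 0.05 or a number of a turn 0.15, either way. A call with a gripper value outside its range is refused whole. The fingers move at their own pace and stop on an object; "force" is the grip in N (left out, the last holds). Time passes only in rows, so rows that do not move let the fingers close, or fill a call up. It gives the time, the measured TCP pose, the force and the opening at its end, in the units of the state.
- observe(): the state, without advancing time (a new reading comes with each control period).
- viewer.get_image(name): name is "scene" or "top"; returns a dict with "pixels" (420x560x3 uint8, blue, green, red), "camera_matrix" (3x3 intrinsics, pixels), "R" (3x3) and "t" (3): a world point X has camera coordinates R X + t. Camera axes: x right, y down, z forward; pixel columns grow to the right and rows downward; lengths in m; the calibration is good to about 2 mm. A picture is of the moment at which its call begins. There is no depth.
- env.close_job(): hands the job in, once; it reports no verdict.
The state is a dict: "time_s": time; "q": joint angles; "qvel": joint speeds; "joint_efforts": joint torques, N m; "position": TCP position; "tool_rot": TCP orientation; "ft_force": force on the tool from outside, world axes, zero at the start; "wrist_torque": the same for the moment, N m; "grip_width": finger opening in m.
Only numpy, scipy, OpenCV 4.12 (cv2) and the standard library are available. Lean on these libraries where they do the work, as an engineer would, in place of code of your own. Each camera call takes 0.05 s, during which the arm holds its last target.

## Working session

There is one attempt and no reset: what is moved stays moved. The work goes in short steps, Python scripts to look and compute and a tool call to move; the robot and the scene stay as the last step left them, time stands still between calls to the robot, and variables do not carry over. Pictures are saved under pics/ and viewed, and the job is handed in when it is done.

Besides the shell and the picture viewer there is one more tool, called after "Call:" as name(argument=value, ...) on one line, values as JSON. jog_arm: Moves the arm, as the interface text tells. Its arguments: {"type":"object","properties":{"dr":{"type":"array","items":{"type":"array","items":{"type":"number"}}},"slide":{"type":"array","items":{"type":"array","items":{"type":"number"}}},"gripper":{"type":"array","items":{"type":"number"}},"force":{"type":"number"}},"required":["dr","slide","gripper"]}

```bash
ls; mkdir -p pics; python3 - <<'E'
from rig import observe, viewer, env
import cv2,numpy as np
s=observe();print(s);print(env.tcp_to_tips)
for n in("scene","top"):
    d=viewer.get_image(n);cv2.imwrite(f"pics/{n}0.png",d["pixels"]);print(n,d["camera_matrix"],d["R"],d["t"], -d["R"].T@d["t"])
E
```

```text
pics
{'time_s': 0.0, 'q': array([ 6.34098961e+01,  2.18416880e+01,  7.43850283e+01,  1.76804670e-04,
        8.38581693e+01, -1.23330369e+01]), 'qvel': array([-0.07216735,  0.04252451, -0.0427104 ,  0.02269038, -0.01744979,
       -0.02606624]), 'joint_efforts': array([ 1.41328451e-04, -4.48465204e+01, -2.31287527e+01, -1.83239522e-04,
        4.65965059e-03,  5.51086123e-05]), 'position': array([0.13529888, 0.53281236, 0.24170361]), 'tool_rot': array([[ 2.46272680e-01,  9.69200353e-01, -6.65884239e-04],
       [ 9.69199502e-01, -2.46273373e-01, -1.32345944e-03],
       [-1.44668691e-03, -3.19442770e-04, -9.99998903e-01]]), 'ft_force': array([-0.11350525, -0.52053248,  0.52939851]), 'wrist_torque': array([ 0.04032224, -0.03385037,  0.03121262]), 'grip_width': 0.08544110779209715}
0.011
scene [[393.79310618   0.         281.89983523]
 [  0.         393.79310618 209.82639847]
 [  0.           0.           1.        ]] [[-0.34801556  0.93722637  0.02217902]
 [ 0.51265231  0.2100614  -0.83250334]
 [-0.78490304 -0.27835399 -0.5535759 ]] [ 0.3174677  -0.23550801  1.44546784] [1.36576953 0.15428379 0.59707383]
top [[386.77178845   0.         276.9497787 ]
 [  0.         386.77178845 207.52038701]
 [  0.           0.           1.        ]] [[ 0.01714546 -0.99981899 -0.00824687]
 [-0.99387682 -0.01614194 -0.10930826]
 [ 0.10915535  0.01007051 -0.99397369]] [-0.11265822  0.58927514  1.04642705] [ 0.47337537 -0.11366383  1.10360452]
```

View pics/scene0.png

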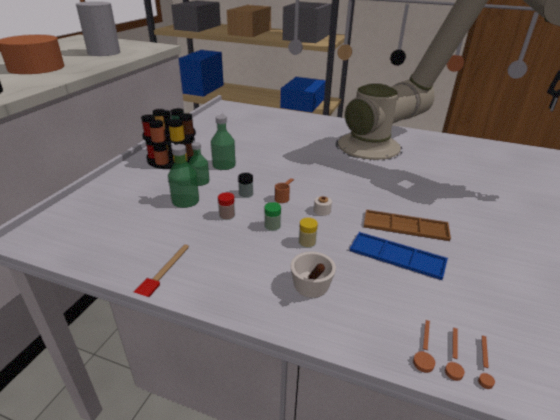

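View pics/top0.png

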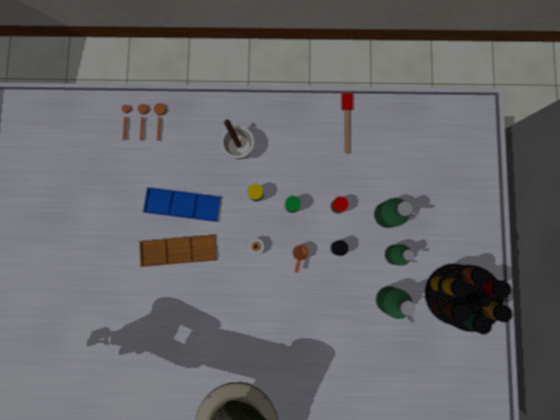

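```bash
cat > h.py <<'E'
import cv2,numpy as np
def ray(d,u,v,z):
    K,R,t=d["camera_matrix"],d["R"],d["t"]
    c=-R.T@t; r=R.T@np.linalg.inv(K)@np.array([u,v,1.]); return c+r*(z-c[2])/r[2]
def proj(d,X):
    p=d["R"]@np.asarray(X,float)+d["t"]; p=d["camera_matrix"]@p; return p[:2]/p[2]
E
python3 - <<'E'
from rig import observe, viewer, env
from h import *
d=viewer.get_image("top");im=d["pixels"];s=viewer.get_image("scene")
print("tcp",proj(d,[.135,.533,.242]),proj(s,[.135,.533,.242]))
a=cv2.resize(im[150:280,130:290],None,fx=5,fy=5,interpolation=cv2.INTER_CUBIC)
a=cv2.convertScaleAbs(a,alpha=1.6);cv2.imwrite("pics/c1.png",a[:600,:800])
a=cv2.resize(im[180:280,230:360],None,fx=6,fy=6,interpolation=cv2.INTER_CUBIC);a=cv2.convertScaleAbs(a,alpha=1.6);cv2.imwrite("pics/c2.png",a)
a=cv2.resize(s["pixels"][165:285,205:365],None,fx=5,fy=5,interpolation=cv2.INTER_CUBIC);cv2.imwrite("pics/c3.png",a)
E
```

```text
tcp [-25.1870993  404.20794677] [570.73016529 114.54113756]
```

View pics/c1.png

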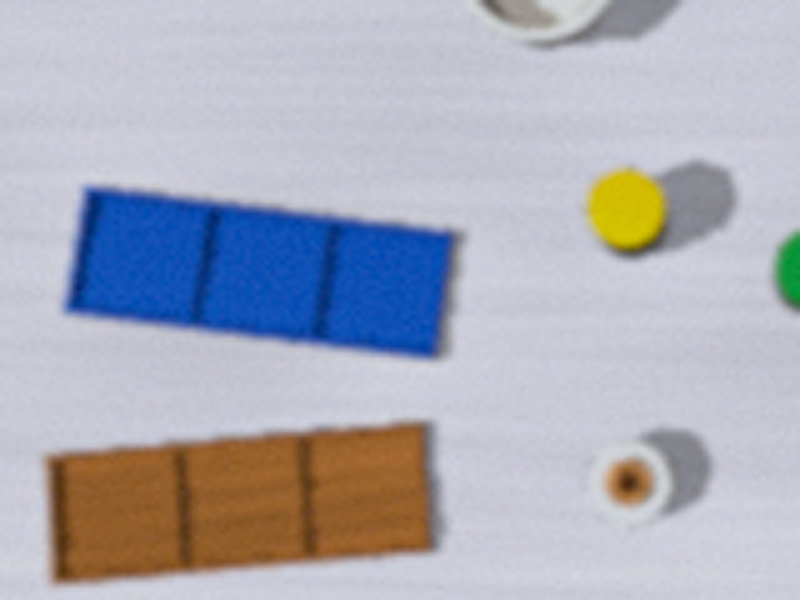

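View pics/c2.png

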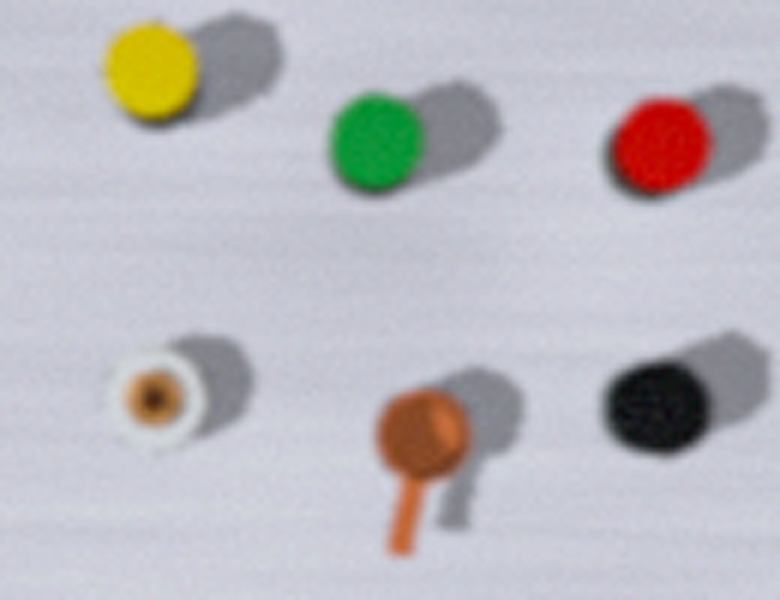

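View pics/c3.png

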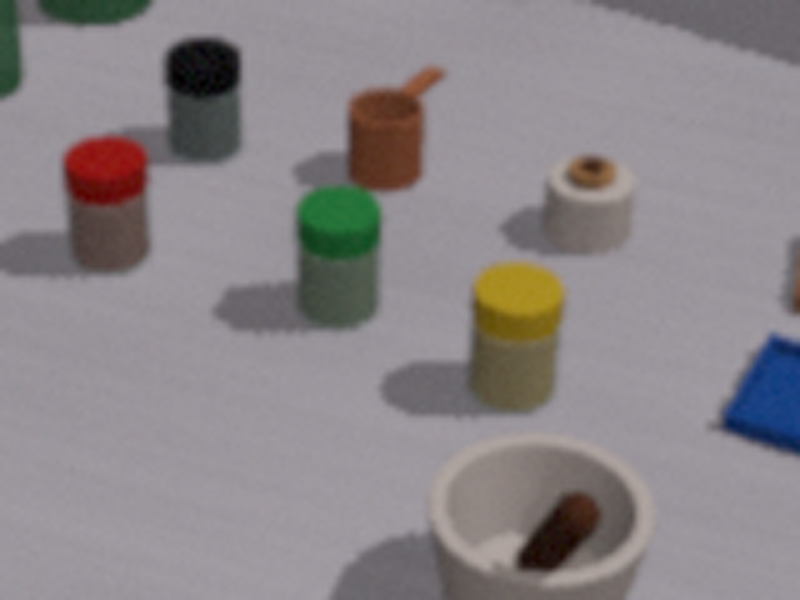

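```bash
cat > m.py <<'E'
from h import *
def big(m,roi):
    k=np.zeros_like(m);x0,y0,x1,y1=roi;k[y0:y1,x0:x1]=m[y0:y1,x0:x1]
    c,_=cv2.findContours(k,cv2.RETR_EXTERNAL,cv2.CHAIN_APPROX_NONE);return max(c,key=cv2.contourArea)
def hsv(im):return cv2.cvtColor(im,cv2.COLOR_BGR2HSV)
E
python3 - <<'E'
from rig import observe, viewer, env
from m import *
np.set_printoptions(precision=4,suppress=True)
T=viewer.get_image("top");S=viewer.get_image("scene")
def rep(name,d,lo,hi,roi,z):
    m=cv2.inRange(hsv(d["pixels"]),lo,hi);c=big(m,roi);(u,v),r=cv2.minEnclosingCircle(c)
    M=cv2.moments(c);uc,vc=M["m10"]/M["m00"],M["m01"]/M["m00"]
    pts=np.array([ray(d,*p[0],z)[:2] for p in c]);mn=pts.mean(0)
    # fit circle
    A=np.c_[2*pts,np.ones(len(pts))];s=np.linalg.lstsq(A,(pts**2).sum(1),rcond=None)[0]
    print(name,"px",round(uc,1),round(vc,1),"centroid",ray(d,uc,vc,z)[:2],"fit",s[:2],"diam",2*np.sqrt(s[2]+s[:2]@s[:2]))
rep("yellow",T,(20,120,60),(35,255,255),(240,180,275,205),.062)
rep("green",T,(50,120,60),(80,255,255),(280,190,305,220),.062)
rep("red",T,(0,180,80),(6,255,255),(325,190,355,220),.062)
rep("black",T,(0,0,0),(180,255,40),(325,235,355,260),.062)
rep("cork",T,(5,60,30),(25,255,200),(250,238,264,254),.040)
rep("pot",T,(0,0,150),(180,25,255),(247,236,266,256),.035)
rep("cupall",T,(0,100,40),(20,255,255),(285,240,320,275),.044)
im=T["pixels"]
hh=hsv(im)
for n,lo,hi,roi in(("blue",(100,150,40),(130,255,255),(130,170,240,230)),("wood",(5,100,30),(25,255,255),(130,225,225,275))):
    c=big(cv2.inRange(hh,lo,hi),roi)
    pts=np.array([ray(T,*p[0],.010)[:2] for p in c],np.float32)
    r=cv2.minAreaRect(pts);b=cv2.boxPoints(r);print(n,r,b.tolist())
    M=cv2.moments(c);print(ray(T,M["m10"]/M["m00"],M["m01"]/M["m00"],.010))
# cup
m=cv2.inRange(hh,(0,100,40),(20,255,255));c=big(m,(285,240,320,275))
k=np.zeros_like(m);cv2.drawContours(k,[c],-1,255,-1)
e=cv2.morphologyEx(k,cv2.MORPH_OPEN,cv2.getStructuringElement(2,(9,9)));
cc=big(e,(285,240,320,275));M=cv2.moments(cc);u,v=M["m10"]/M["m00"],M["m01"]/M["m00"];C=ray(T,u,v,.044);print("cup",u,v,C,cv2.minEnclosingCircle(cc))
h=cv2.morphologyEx(k&~cv2.dilate(e,np.ones((3,3))),cv2.MORPH_OPEN,np.ones((2,2)));ch=big(h,(285,240,320,275));M=cv2.moments(ch);H=ray(T,M["m10"]/M["m00"],M["m01"]/M["m00"],.043)
print("handle",H,"dir deg",np.degrees(np.arctan2(*(H-C)[[1,0]])),np.linalg.norm(H-C))
print("mortar",ray(T,238,142,.058))
E
```

```text
yellow px 255.1 191.6 centroid [ 0.6303 -0.0428] fit [ 0.6303 -0.0428] diam 0.04059438358154029
green px 292.5 203.5 centroid [ 0.5995 -0.145 ] fit [ 0.5996 -0.145 ] diam 0.03854947527350234
red px 339.7 204.1 centroid [ 0.5999 -0.2729] fit [ 0.6   -0.273] diam 0.036645392739672954
black px 339.4 247.5 centroid [ 0.4829 -0.2722] fit [ 0.4829 -0.2721] diam 0.03852148221516359
cork px 255.2 246.0 centroid [ 0.4832 -0.0452] fit [ 0.4832 -0.0451] diam 0.022420828797069442Traceback (most recent call last):
  File "<stdin>", line 17, in <module>
  File "<stdin>", line 6, in rep
  File "m.py", line 4, in big
    c,_=cv2.findContours(k,cv2.RETR_EXTERNAL,cv2.CHAIN_APPROX_NONE);return max(c,key=cv2.contourArea)
                                                                           ~~~^^^^^^^^^^^^^^^^^^^^^^^
ValueError: max() iterable argument is empty
```

```bash
python3 - <<'E'
from rig import observe, viewer, env
from m import *
np.set_printoptions(precision=4,suppress=True)
T=viewer.get_image("top");S=viewer.get_image("scene")
im=T["pixels"]
hh=hsv(im)
for n,lo,hi,roi in(("blue",(100,150,40),(130,255,255),(130,170,240,230)),("wood",(5,100,30),(25,255,255),(130,225,225,275))):
    c=big(cv2.inRange(hh,lo,hi),roi)
    pts=np.array([ray(T,*p[0],.010)[:2] for p in c],np.float32)
    r=cv2.minAreaRect(pts);b=cv2.boxPoints(r);print(n,r,b.tolist())
    M=cv2.moments(c);print(ray(T,M["m10"]/M["m00"],M["m01"]/M["m00"],.010))
m=cv2.inRange(hh,(0,100,40),(20,255,255));c=big(m,(285,240,320,275))
k=np.zeros_like(m);cv2.drawContours(k,[c],-1,255,-1)
e=cv2.morphologyEx(k,cv2.MORPH_OPEN,cv2.getStructuringElement(2,(9,9)));
cc=big(e,(285,240,320,275));M=cv2.moments(cc);u,v=M["m10"]/M["m00"],M["m01"]/M["m00"];C=ray(T,u,v,.044);print("cup",u,v,C,cv2.minEnclosingCircle(cc))
h=k&~cv2.dilate(e,np.ones((3,3)));ch=big(h,(285,240,320,275));M=cv2.moments(ch);H=ray(T,M["m10"]/M["m00"],M["m01"]/M["m00"],.043)
print("handle",H,"dir deg",np.degrees(np.arctan2(*(H-C)[[1,0]])),np.linalg.norm(H-C))
print("mortar",ray(T,238,142,.058))
# scene check: predicted top centres
for n,p in dict(yellow=(.6303,-.0428,.062),green=(.5995,-.145,.062),red=(.6,-.273,.062),pot=(.4832,-.0452,.044),cup=(*C[:2],.044)).items(): print(n,(proj(S,p)-[205,165])*5)
E
```

```text
blue ((0.5993902683258057, 0.16936902701854706), (0.20998196303844452, 0.07031608372926712), 83.83060455322266) [[0.5531526207923889, 0.06876447051763535], [0.62306147813797, 0.06120773404836655], [0.6456279158592224, 0.2699735760688782], [0.5757190585136414, 0.277530312538147]]
[0.5992 0.1691 0.01  ]
wood ((0.46845537424087524, 0.17529526352882385), (0.06989146769046783, 0.21041183173656464), 6.144895553588867) [[0.4224488437175751, 0.2761560082435608], [0.4449720084667206, 0.06695311516523361], [0.514461874961853, 0.07443451881408691], [0.4919387400150299, 0.2836374044418335]]
[0.4683 0.1752 0.01  ]
cup 300.1986301369863 252.08219178082192 [ 0.4688 -0.1683  0.044 ] ((300.0882263183594, 252.05882263183594), 7.211986541748047)
handle [ 0.4314 -0.1609  0.043 ] dir deg 168.86777749468726 0.038139234879726196
mortar [0.7693 0.0081 0.058 ]
yellow [510.432  281.4211]
green [332.9339 203.5642]
red [101.9422 152.6765]
pot [586.0214 160.7933]
cup [380.1808 103.9531]
```

Call:
jog_arm(dr=[[0, 0, 0.143], [0, 0, 0.143], [0, 0, 0.143], [0, 0, 0.143], [0, 0, 0.143], [0, 0, 0.143], [0, 0, 0.143], [0, 0, 0.143], [0, 0, 0.143], [0, 0, 0.143]], slide=[[0, 0, 0], [0, 0, 0], [0, 0, 0], [0, 0, 0], [0, 0, 0], [0, 0, 0], [0, 0, 0], [0, 0, 0], [0, 0, 0], [0, 0, 0]], gripper=[1, 1, 1, 1, 1, 1, 1, 1, 1, 1], force=30)

```text
time_s: 1.4
position: [0.1354, 0.533, 0.2423]
tool_rot: [[0.994, -0.114, -0.0], [-0.114, -0.994, -0.0], [-0.0, 0.0, -1.0]]
ft_force: [0.2, -0.2, 0.3]
grip_width: 0.0853
```

```bash
cat > go.py <<'E'
import sys,numpy as np
from rig import observe
def go(x,y,z,yaw=None):
    s=observe();R=s["tool_rot"];p=s["position"]
    d=R.T@(np.array([x,y,z])-p)
    print("t %.2f"%s["time_s"],"pos",p.round(4),"yaw %.2f"%np.degrees(np.arctan2(R[1,0],R[0,0])),"tilt",R[:2,2].round(4),"q",s["q"].round(1),"w %.4f"%s["grip_width"],"f",s["ft_force"].round(1))
    print("slide",d.round(4))
    if yaw is not None: print("rz", -np.radians((yaw-np.degrees(np.arctan2(R[1,0],R[0,0]))+180)%360-180+0).round(3))
if __name__=="__main__": go(*map(float,sys.argv[1:]))
E
python3 go.py .601 -.272 .20
```

```text
t 1.40 pos [0.1354 0.533  0.2423] yaw -6.53 tilt [-0.     -0.0001] q [63.4 21.8 74.3  0.  83.9 69.9] w 0.0853 f [ 0.2 -0.2  0.3]
slide [0.5541 0.7469 0.0423]
```

Call:
jog_arm(dr=[[0, 0, 0], [0, 0, 0], [0, 0, 0], [0, 0, 0], [0, 0, 0], [0, 0, 0], [0, 0, 0], [0, 0, 0], [0, 0, 0], [0, 0, 0]], slide=[[0.025, 0.034, 0], [0.025, 0.034, 0], [0.025, 0.034, 0], [0.025, 0.034, 0], [0.025, 0.034, 0], [0.025, 0.034, 0], [0.025, 0.034, 0], [0.025, 0.034, 0], [0.025, 0.034, 0], [0.025, 0.034, 0]], gripper=[1, 1, 1, 1, 1, 1, 1, 1, 1, 1])

```text
time_s: 2.4
position: [0.3479, 0.1665, 0.2426]
tool_rot: [[0.994, -0.108, 0.001], [-0.108, -0.994, 0.0], [0.001, -0.0, -1.0]]
ft_force: [0.6, 0.4, -0.7]
grip_width: 0.0856
```

Call:
jog_arm(dr=[[0, 0, 0], [0, 0, 0], [0, 0, 0], [0, 0, 0], [0, 0, 0], [0, 0, 0], [0, 0, 0], [0, 0, 0], [0, 0, 0], [0, 0, 0]], slide=[[0.025, 0.034, 0], [0.025, 0.034, 0], [0.025, 0.034, 0], [0.025, 0.034, 0], [0.025, 0.034, 0], [0.025, 0.034, 0], [0.025, 0.034, 0], [0.025, 0.034, 0], [0.025, 0.034, 0], [0.025, 0.034, 0]], gripper=[1, 1, 1, 1, 1, 1, 1, 1, 1, 1])

```text
time_s: 3.4
position: [0.5598, -0.1986, 0.2423]
tool_rot: [[0.994, -0.108, 0.0], [-0.108, -0.994, 0.0], [0.0, -0.0, -1.0]]
ft_force: [0.8, 1.0, -0.1]
grip_width: 0.0855
```

```bash
python3 go.py .601 -.272 .15
```

```text
t 3.40 pos [ 0.5598 -0.1986  0.2423] yaw -6.20 tilt [0.0001 0.0001] q [-30.9  26.3  67.    0.   86.7 -24.7] w 0.0855 f [ 0.8  1.  -0.1]
slide [0.0489 0.0686 0.0923]
```

Call:
jog_arm(dr=[[0, 0, 0], [0, 0, 0], [0, 0, 0], [0, 0, 0], [0, 0, 0], [0, 0, 0], [0, 0, 0], [0, 0, 0], [0, 0, 0], [0, 0, 0]], slide=[[0.0098, 0.0137, 0.018], [0.0098, 0.0137, 0.018], [0.0098, 0.0137, 0.018], [0.0098, 0.0137, 0.018], [0.0098, 0.0137, 0.018], [0, 0, 0.01], [0, 0, 0.01], [0, 0, 0.01], [0, 0, 0], [0, 0, 0]], gripper=[1, 1, 1, 1, 1, 1, 1, 1, 1, 1])

```text
time_s: 4.4
position: [0.6006, -0.2699, 0.1229]
tool_rot: [[0.994, -0.107, 0.001], [-0.107, -0.994, -0.0], [0.001, 0.0, -1.0]]
ft_force: [-0.1, 0.6, 0.8]
grip_width: 0.0858
```

```bash
python3 go.py .601 -.272 .032; python3 - <<'E'
from rig import viewer
import cv2
for n,r in(("scene",(100,260,150,350)),("top",(130,280,240,440))):
    d=viewer.get_image(n)["pixels"][r[0]:r[1],r[2]:r[3]];cv2.imwrite(f"pics/{n}1.png",cv2.convertScaleAbs(cv2.resize(d,None,fx=3.7,fy=3.7),alpha=1.4)[:600,:800])
E
```

```text
t 4.40 pos [ 0.6006 -0.2699  0.1229] yaw -6.16 tilt [ 0.0005 -0.0003] q [-34.5  38.1  65.6   0.   76.2 -28.3] w 0.0858 f [-0.1  0.6  0.8]
slide [0.0006 0.002  0.0909]
```

View pics/scene1.png

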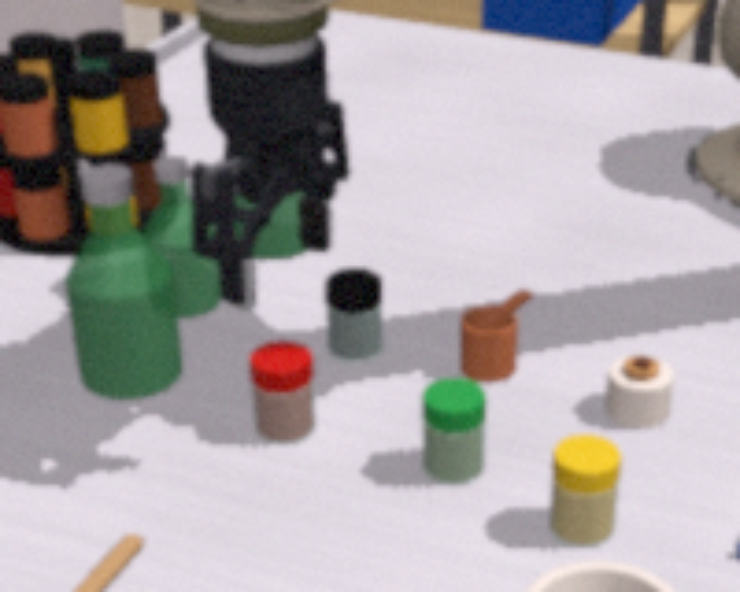

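The picture shows the jaws straddling the line above the red jar (lid at crop (283,360), i.e. full-image (226,197)), clear of the cruets and the black jar.

Call:
jog_arm(dr=[[0, 0, 0], [0, 0, 0], [0, 0, 0], [0, 0, 0], [0, 0, 0], [0, 0, 0], [0, 0, 0], [0, 0, 0], [0, 0, 0], [0, 0, 0]], slide=[[0, 0.002, 0.012], [0, 0, 0.015], [0, 0, 0.015], [0, 0, 0.015], [0, 0, 0.015], [0, 0, 0.01], [0, 0, 0.009], [0, 0, 0], [0, 0, 0], [0, 0, 0]], gripper=[1, 1, 1, 1, 1, 1, 1, 1, 0.5, 0])

```text
time_s: 5.5
position: [0.6006, -0.2725, 0.032]
tool_rot: [[0.994, -0.108, 0.001], [-0.108, -0.994, -0.001], [0.001, 0.001, -1.0]]
ft_force: [0.5, 0.8, 0.8]
grip_width: 0.0592
```

Call:
jog_arm(dr=[[0, 0, 0], [0, 0, 0], [0, 0, 0], [0, 0, 0], [0, 0, 0], [0, 0, 0], [0, 0, 0], [0, 0, 0], [0, 0, 0], [0, 0, 0]], slide=[[0, 0, 0], [0, 0, 0], [0, 0, 0], [0, 0, 0], [0, 0, 0], [0, 0, -0.005], [0, 0, -0.01], [0, 0, -0.01], [0, 0, -0.01], [0, 0, -0.01]], gripper=[-0.5, -0.5, -0.5, -0.5, -0.5, -0.5, -0.5, -0.5, -0.5, -0.5])

```text
time_s: 6.5
position: [0.6004, -0.2723, 0.0774]
tool_rot: [[0.994, -0.108, 0.0], [-0.108, -0.994, -0.0], [0.0, 0.0, -1.0]]
ft_force: [0.1, 0.1, -0.8]
grip_width: 0.0437
```

```bash
python3 go.py .608 .240 .135; python3 - <<'E'
from rig import viewer
import cv2
for n,r in(("scene",(100,260,150,350)),):
    d=viewer.get_image(n)["pixels"][r[0]:r[1],r[2]:r[3]];cv2.imwrite(f"pics/{n}2.png",cv2.convertScaleAbs(cv2.resize(d,None,fx=3.7,fy=3.7),alpha=1.4)[:600,:800])
E
```

```text
t 6.50 pos [ 0.6004 -0.2723  0.0774] yaw -6.19 tilt [ 0.0004 -0.0003] q [-34.7  40.8  68.4  -0.   70.8 -28.5] w 0.0437 f [ 0.1  0.1 -0.8]
slide [-0.0476 -0.5101 -0.0577]
```

View pics/scene2.png

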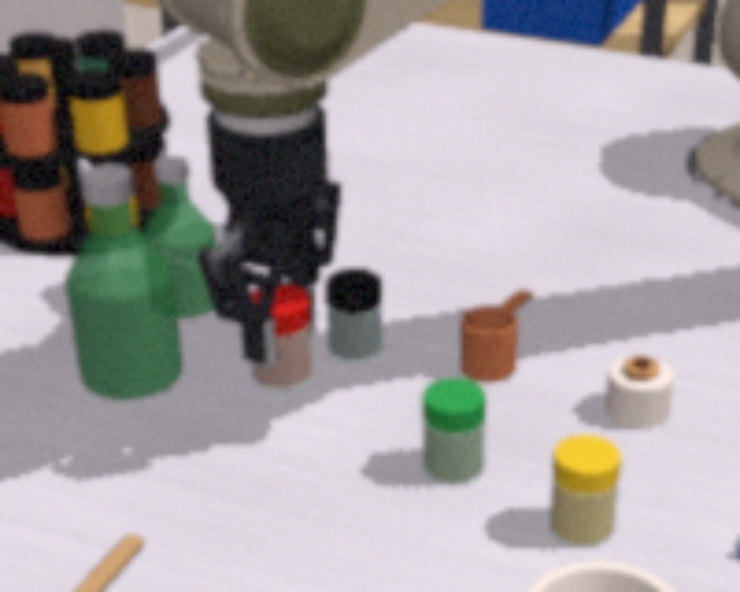

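Call:
jog_arm(dr=[[0, 0, 0], [0, 0, 0], [0, 0, 0], [0, 0, 0], [0, 0, 0], [0, 0, 0], [0, 0, 0], [0, 0, 0], [0, 0, 0], [0, 0, 0]], slide=[[0, 0, -0.019], [0, 0, -0.019], [0, -0.01, -0.019], [-0.003, -0.022, 0], [-0.003, -0.034, 0], [-0.003, -0.034, 0], [-0.003, -0.034, 0], [-0.003, -0.034, 0], [-0.003, -0.034, 0], [-0.003, -0.034, 0]], gripper=[-0.5, -0.5, -0.5, -0.5, -0.5, -0.5, -0.5, -0.5, -0.5, -0.5])

```text
time_s: 7.55
position: [0.6047, -0.034, 0.1336]
tool_rot: [[0.994, -0.108, 0.0], [-0.108, -0.994, -0.0], [0.0, 0.0, -1.0]]
ft_force: [1.3, -0.9, -1.6]
grip_width: 0.0433
```

Call:
jog_arm(dr=[[0, 0, 0], [0, 0, 0], [0, 0, 0], [0, 0, 0], [0, 0, 0], [0, 0, 0], [0, 0, 0], [0, 0, 0], [0, 0, 0], [0, 0, 0]], slide=[[-0.003, -0.034, 0], [-0.003, -0.034, 0], [-0.003, -0.034, 0], [-0.003, -0.034, 0], [-0.003, -0.034, 0], [-0.003, -0.034, 0], [-0.003, -0.034, 0], [-0.003, -0.02, 0], [-0.0025, -0.014, 0], [0, 0, 0]], gripper=[-0.5, -0.5, -0.5, -0.5, -0.5, -0.5, -0.5, -0.5, -0.5, -0.5])

```text
time_s: 8.55
position: [0.6075, 0.2392, 0.1333]
tool_rot: [[0.994, -0.106, -0.0], [-0.106, -0.994, 0.0], [-0.0, -0.0, -1.0]]
ft_force: [0.7, -1.1, -1.1]
grip_width: 0.0432
```

```bash
python3 go.py .608 .240 .036
```

```text
t 8.55 pos [0.6075 0.2392 0.1333] yaw -6.08 tilt [-0.      0.0002] q [11.1 37.  65.9  0.  77.  17.2] w 0.0432 f [ 0.7 -1.1 -1.1]
slide [ 0.0004 -0.0008  0.0973]
```

Call:
jog_arm(dr=[[0, 0, 0], [0, 0, 0], [0, 0, 0], [0, 0, 0], [0, 0, 0], [0, 0, 0], [0, 0, 0], [0, 0, 0], [0, 0, 0], [0, 0, 0]], slide=[[0, -0.001, 0.012], [0, 0, 0.015], [0, 0, 0.015], [0, 0, 0.015], [0, 0, 0.012], [0, 0, 0.01], [0, 0, 0.008], [0, 0, 0.006], [0, 0, 0.0045], [0, 0, 0]], gripper=[-0.5, -0.5, -0.5, -0.5, -0.5, -0.5, -0.5, -0.5, -0.5, -0.5])

```text
time_s: 9.55
position: [0.608, 0.2389, 0.0357]
tool_rot: [[0.994, -0.108, 0.0], [-0.108, -0.994, 0.0], [0.0, -0.0, -1.0]]
ft_force: [0.7, -0.6, -0.4]
grip_width: 0.0436
```

```bash
python3 go.py .608 .240 .036; python3 - <<'E'
from rig import viewer
import cv2
d=viewer.get_image("scene")["pixels"][180:300,320:480];cv2.imwrite(f"pics/s3.png",cv2.convertScaleAbs(cv2.resize(d,None,fx=5,fy=5),alpha=1.4))
E
```

```text
t 9.55 pos [0.608  0.2389 0.0357] yaw -6.18 tilt [0.0002 0.    ] q [11.1 43.1 71.6 -0.  65.3 17.3] w 0.0436 f [ 0.7 -0.6 -0.4]
slide [-0.0002 -0.001  -0.0003]
```

View pics/s3.png

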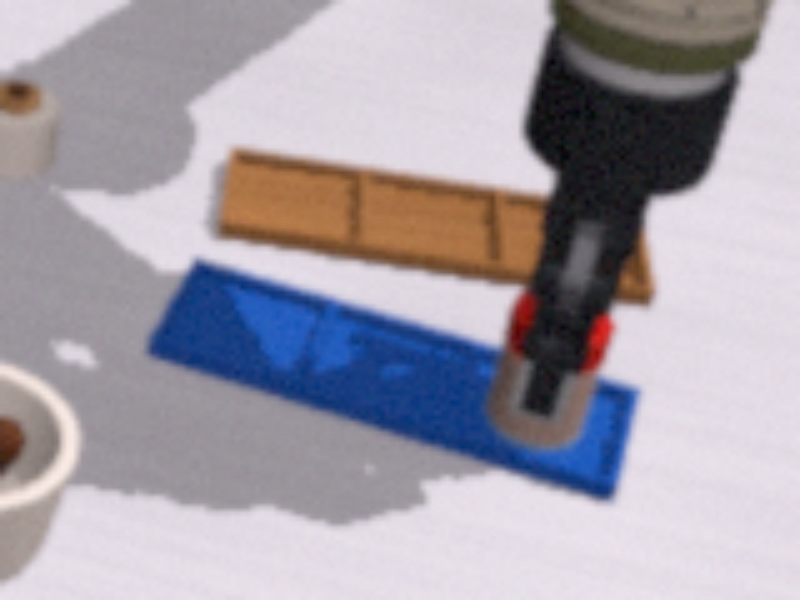

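```bash
python3 - <<'E'
from rig import viewer
from m import *
np.set_printoptions(precision=4,suppress=True)
S=viewer.get_image("scene");hh=hsv(S["pixels"])
c=big(cv2.inRange(hh,(100,150,20),(130,255,255)),(340,220,460,290))
hu=cv2.convexHull(c)[:,0]
print(cv2.approxPolyDP(hu.astype(np.float32)[:,None],3,True)[:,0])
a=np.radians(-6.2);ct=np.array([.5994,.1694]);ux=np.array([np.cos(a),np.sin(a)]);uy=np.array([-ux[1],ux[0]])
for sx in(-1,1):
  for sy in(-1,1):
    q=ct+ux*sx*.037+uy*sy*.107;print(sx,sy,proj(S,[*q,.01]),proj(S,[*q,0]))
print("comp",[ (proj(S,[*(ct+uy*k),.003])-[320,180])*5 for k in(-.07,0,.07)])
print("jar base pred",(proj(S,[.608,.239,.003])-[320,180])*5)
E
```

```text
[[350. 248.]
 [361. 233.]
 [446. 260.]
 [438. 278.]]
-1 -1 [357.0648 230.8346] [356.5585 234.0149]
-1 1 [446.1237 257.0471] [445.0369 260.3374]
1 -1 [347.5724 247.2903] [347.0921 250.5616]
1 1 [441.5502 276.6905] [440.4229 280.0666]
comp [array([233.9419, 327.8596]), array([378.6003, 372.0588]), array([531.3852, 418.7409])]
jar base pred [531.2696 420.157 ]
```

Call:
jog_arm(dr=[[0, 0, 0], [0, 0, 0], [0, 0, 0], [0, 0, 0], [0, 0, 0], [0, 0, 0], [0, 0, 0], [0, 0, 0], [0, 0, 0], [0, 0, 0]], slide=[[0, 0, 0], [0, 0, 0], [0, 0, 0], [0, 0, 0], [0, 0, -0.005], [0, 0, -0.015], [0, 0, -0.02], [0, 0, -0.02], [0, 0, -0.02], [0, 0, -0.02]], gripper=[-0.2, 0, 0.2, 0.4, 0.6, 0.6, 0.6, 0.6, 0.6, 0.6])

```text
time_s: 10.65
position: [0.608, 0.2389, 0.1372]
tool_rot: [[0.994, -0.108, 0.001], [-0.108, -0.994, 0.0], [0.001, -0.0, -1.0]]
ft_force: [-0.2, -0.5, 0.2]
grip_width: 0.0682
```

```bash
python3 go.py .631 -.042 .136
```

```text
t 10.65 pos [0.608  0.2389 0.1372] yaw -6.19 tilt [0.0006 0.0001] q [11.1 36.8 65.6  0.  77.5 17.3] w 0.0682 f [-0.2 -0.5  0.2]
slide [0.0532 0.2768 0.0012]
```

Call:
jog_arm(dr=[[0, 0, 0], [0, 0, 0], [0, 0, 0], [0, 0, 0], [0, 0, 0], [0, 0, 0], [0, 0, 0], [0, 0, 0], [0, 0, 0], [0, 0, 0]], slide=[[0.0059, 0.0308, 0], [0.0059, 0.0308, 0], [0.0059, 0.0308, 0], [0.0059, 0.0308, 0], [0.0059, 0.0308, 0], [0.0059, 0.0308, 0], [0.0059, 0.0308, 0], [0.0059, 0.0308, 0], [0.006, 0.0304, 0], [0, 0, 0]], gripper=[1, 1, 1, 1, 1, 1, 1, 1, 1, 1])

```text
time_s: 11.65
position: [0.6314, -0.0457, 0.1362]
tool_rot: [[0.994, -0.112, 0.001], [-0.112, -0.994, -0.001], [0.001, 0.001, -1.0]]
ft_force: [-0.4, 0.2, 0.4]
grip_width: 0.0856
```

Call:
jog_arm(dr=[[0, 0, 0], [0, 0, 0], [0, 0, 0], [0, 0, 0], [0, 0, 0], [0, 0, 0], [0, 0, 0], [0, 0, 0], [0, 0, 0], [0, 0, 0]], slide=[[0, 0, 0.015], [0, 0, 0.02], [0, 0, 0.02], [0, 0, 0.02], [0, 0, 0.018], [0, 0, 0.012], [0, 0, 0], [0, 0, 0], [0, 0, 0], [0, 0, 0]], gripper=[1, 1, 1, 1, 1, 1, 1, 0.5, 0, -0.5])

```text
time_s: 12.65
position: [0.6314, -0.0421, 0.0318]
tool_rot: [[0.994, -0.108, 0.002], [-0.108, -0.994, -0.0], [0.002, 0.0, -1.0]]
ft_force: [-0.3, -0.1, 0.3]
grip_width: 0.0443
```

Call:
jog_arm(dr=[[0, 0, 0], [0, 0, 0], [0, 0, 0], [0, 0, 0], [0, 0, 0], [0, 0, 0], [0, 0, 0], [0, 0, 0], [0, 0, 0], [0, 0, 0]], slide=[[0, 0, 0], [0, 0, 0], [0, 0, 0], [0, 0, 0], [0, 0, -0.005], [0, 0, -0.015], [0, 0, -0.02], [0, 0, -0.02], [0, 0, -0.02], [0, 0, -0.02]], gripper=[-0.5, -0.5, -0.5, -0.5, -0.5, -0.5, -0.5, -0.5, -0.5, -0.5])

```text
time_s: 13.65
position: [0.6308, -0.042, 0.1317]
tool_rot: [[0.994, -0.108, -0.0], [-0.108, -0.994, 0.0], [-0.0, -0.0, -1.0]]
ft_force: [0.0, 0.5, -1.3]
grip_width: 0.0434
```

```bash
python3 go.py .6004 .1704 .136;python3 - <<'E'
from rig import viewer
import cv2
d=viewer.get_image("scene")["pixels"][150:300,240:460];cv2.imwrite(f"pics/s4.png",cv2.convertScaleAbs(cv2.resize(d,None,fx=3.6,fy=3.6),alpha=1.4))
E
```

```text
t 13.65 pos [ 0.6308 -0.042   0.1317] yaw -6.19 tilt [-0.0004  0.0001] q [-14.5  35.2  69.9  -0.   74.9  -8.3] w 0.0434 f [ 0.   0.5 -1.3]
slide [-0.0531 -0.2079 -0.0043]
```

View pics/s4.png

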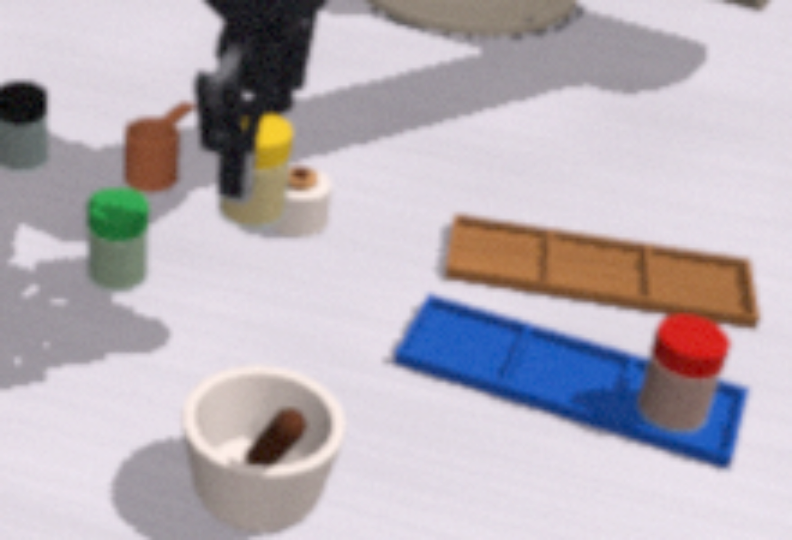

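Call:
jog_arm(dr=[[0, 0, 0], [0, 0, 0], [0, 0, 0], [0, 0, 0], [0, 0, 0], [0, 0, 0], [0, 0, 0], [0, 0, 0], [0, 0, 0], [0, 0, 0]], slide=[[-0.0066, -0.026, 0], [-0.0066, -0.026, 0], [-0.0066, -0.026, 0], [-0.0066, -0.026, 0], [-0.0066, -0.026, 0], [-0.0066, -0.026, 0], [-0.0066, -0.026, 0], [-0.0066, -0.026, 0], [0, 0, 0], [0, 0, 0.01]], gripper=[-0.5, -0.5, -0.5, -0.5, -0.5, -0.5, -0.5, -0.5, -0.5, -0.5])

```text
time_s: 14.7
position: [0.6013, 0.1707, 0.1211]
tool_rot: [[0.994, -0.107, 0.002], [-0.107, -0.994, -0.0], [0.002, -0.0, -1.0]]
ft_force: [-0.4, -0.4, -0.9]
grip_width: 0.0439
```

Call:
jog_arm(dr=[[0, 0, 0], [0, 0, 0], [0, 0, 0], [0, 0, 0], [0, 0, 0], [0, 0, 0], [0, 0, 0], [0, 0, 0], [0, 0, 0], [0, 0, 0]], slide=[[0, 0, 0.012], [0, 0, 0.012], [0, 0, 0.012], [0, 0, 0.012], [0, 0, 0.012], [0, 0, 0.01], [0, 0, 0.008], [0, 0, 0.005], [0, 0, 0.003], [0, 0, 0]], gripper=[-0.5, -0.5, -0.5, -0.5, -0.5, -0.5, -0.5, -0.5, -0.5, -0.5])

```text
time_s: 15.7
position: [0.6011, 0.1705, 0.0352]
tool_rot: [[0.994, -0.108, 0.001], [-0.108, -0.994, 0.0], [0.001, -0.0, -1.0]]
ft_force: [0.7, 0.0, -0.7]
grip_width: 0.0433
```

```bash
python3 go.py .6004 .1704 .0355;python3 - <<'E'
from rig import viewer
import cv2
d=viewer.get_image("scene")["pixels"][150:300,280:480];cv2.imwrite(f"pics/s5.png",cv2.convertScaleAbs(cv2.resize(d,None,fx=4,fy=4),alpha=1.4))
E
```

```text
t 15.70 pos [0.6011 0.1705 0.0352] yaw -6.18 tilt [0.0007 0.    ] q [ 5.  40.8 77.  -0.  62.2 11.2] w 0.0433 f [ 0.7  0.  -0.7]
slide [-0.0007  0.0002 -0.0003]
```

View pics/s5.png

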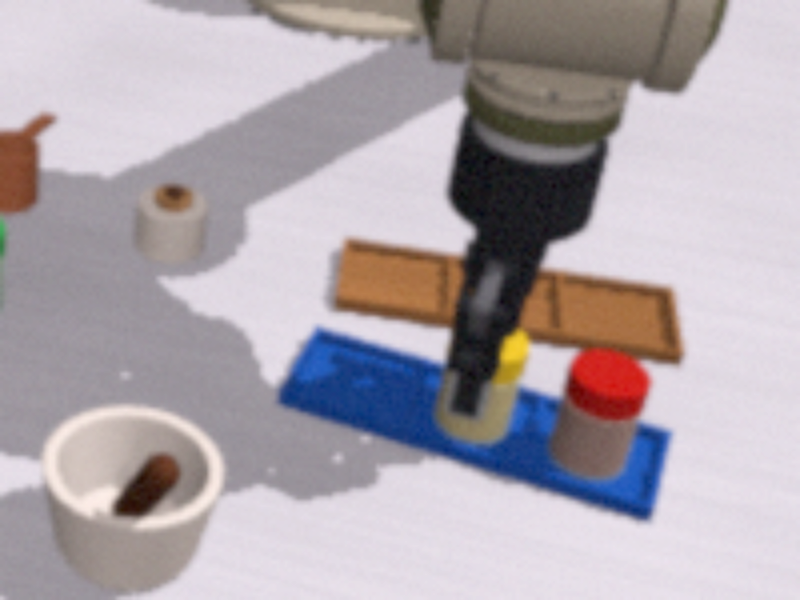

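Yellow jar sits in the middle compartment (base near crop (475,415)), red beside it upright. Release.

Call:
jog_arm(dr=[[0, 0, 0], [0, 0, 0], [0, 0, 0], [0, 0, 0], [0, 0, 0], [0, 0, 0], [0, 0, 0], [0, 0, 0], [0, 0, 0], [0, 0, 0]], slide=[[0, 0, 0], [0, 0, 0], [0, 0, 0], [0, 0, 0], [0, 0, -0.005], [0, 0, -0.015], [0, 0, -0.02], [0, 0, -0.02], [0, 0, -0.02], [0, 0, -0.02]], gripper=[-0.2, 0, 0.2, 0.4, 0.6, 0.6, 0.6, 0.6, 0.6, 0.6])

```text
time_s: 16.75
position: [0.6009, 0.1704, 0.1362]
tool_rot: [[0.994, -0.108, 0.0], [-0.108, -0.994, 0.0], [0.0, -0.0, -1.0]]
ft_force: [-0.3, -0.4, -0.3]
grip_width: 0.0682
```

```bash
python3 go.py .484 -.0442 .1
```

```text
t 16.75 pos [0.6009 0.1704 0.1362] yaw -6.19 tilt [0.0005 0.    ] q [ 5.  34.2 71.  -0.  74.7 11.2] w 0.0682 f [-0.3 -0.4 -0.3]
slide [-0.0931  0.226   0.0361]
```

Call:
jog_arm(dr=[[0, 0, 0], [0, 0, 0], [0, 0, 0], [0, 0, 0], [0, 0, 0], [0, 0, 0], [0, 0, 0], [0, 0, 0], [0, 0, 0], [0, 0, 0]], slide=[[-0.0116, 0.0282, 0], [-0.0116, 0.0282, 0], [-0.0116, 0.0282, 0], [-0.0116, 0.0282, 0], [-0.0116, 0.0282, 0], [-0.0116, 0.0282, 0], [-0.0116, 0.0282, 0], [-0.0116, 0.0282, 0], [0, 0, 0.018], [0, 0, 0.018]], gripper=[1, 1, 1, 1, 1, 1, 1, 1, 1, 1])

```text
time_s: 17.75
position: [0.4845, -0.0448, 0.0993]
tool_rot: [[0.994, -0.109, 0.002], [-0.109, -0.994, -0.001], [0.002, 0.001, -1.0]]
ft_force: [0.7, 0.3, 0.1]
grip_width: 0.0857
```

Call:
jog_arm(dr=[[0, 0, 0], [0, 0, 0], [0, 0, 0], [0, 0, 0], [0, 0, 0], [0, 0, 0], [0, 0, 0], [0, 0, 0], [0, 0, 0], [0, 0, 0]], slide=[[0, 0, 0.015], [0, 0, 0.015], [0, 0, 0.015], [0, 0, 0.015], [0, 0, 0.012], [0, 0, 0.007], [0, 0, 0], [0, 0, 0], [0, 0, 0], [0, 0, 0]], gripper=[1, 1, 1, 1, 1, 1, 1, 0.6, 0.2, -0.2])

```text
time_s: 18.75
position: [0.4845, -0.0439, 0.0205]
tool_rot: [[0.994, -0.108, 0.001], [-0.108, -0.994, -0.0], [0.001, 0.0, -1.0]]
ft_force: [-2.8, 0.7, 9.8]
grip_width: 0.0468
```

Call:
jog_arm(dr=[[0, 0, 0], [0, 0, 0], [0, 0, 0], [0, 0, 0], [0, 0, 0], [0, 0, 0], [0, 0, 0], [0, 0, 0], [0, 0, 0], [0, 0, 0]], slide=[[0, 0, 0], [0, 0, 0], [0, 0, 0], [0, 0, 0], [0, 0, -0.005], [0, 0, -0.01], [0, 0, -0.015], [0, 0, -0.015], [0, 0, -0.015], [0, 0, -0.015]], gripper=[-0.4, -0.4, -0.4, -0.4, -0.4, -0.4, -0.4, -0.4, -0.4, -0.4])

```text
time_s: 19.75
position: [0.4843, -0.0438, 0.0962]
tool_rot: [[0.994, -0.108, 0.001], [-0.108, -0.994, -0.0], [0.001, 0.0, -1.0]]
ft_force: [0.1, -0.3, -0.8]
grip_width: 0.0468
```

```bash
python3 go.py .5928 .1008 .12;python3 - <<'E'
from rig import viewer
import cv2
d=viewer.get_image("scene")["pixels"][150:300,280:480];cv2.imwrite(f"pics/s6.png",cv2.convertScaleAbs(cv2.resize(d,None,fx=4,fy=4),alpha=1.4))
E
```

```text
t 19.75 pos [ 0.4843 -0.0438  0.0962] yaw -6.19 tilt [ 0.0005 -0.0002] q [-19.1  25.2  96.8  -0.   58.  -13. ] w 0.0468 f [ 0.1 -0.3 -0.8]
slide [ 0.0923 -0.1555 -0.0238]
```

View pics/s6.png

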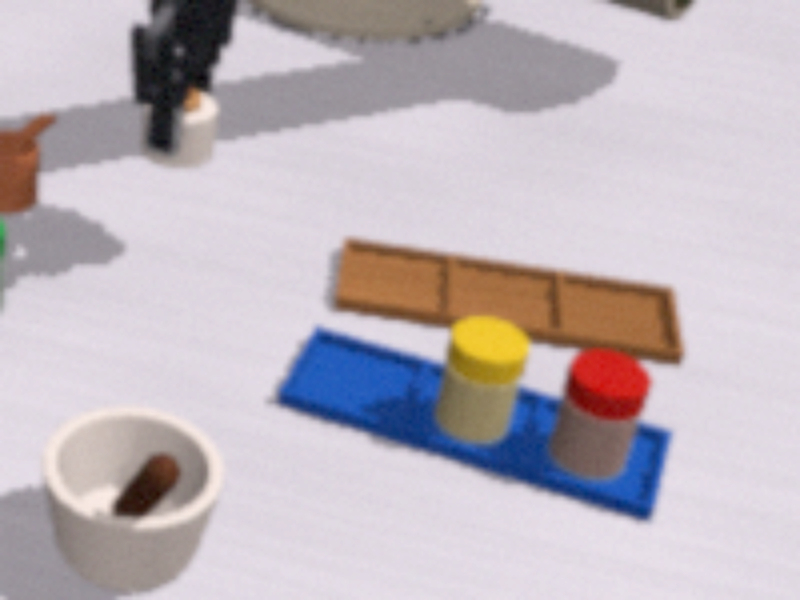

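Call:
jog_arm(dr=[[0, 0, 0], [0, 0, 0], [0, 0, 0], [0, 0, 0], [0, 0, 0], [0, 0, 0], [0, 0, 0], [0, 0, 0], [0, 0, 0], [0, 0, 0]], slide=[[0.0115, -0.0194, -0.004], [0.0115, -0.0194, -0.004], [0.0115, -0.0194, -0.004], [0.0115, -0.0194, 0], [0.0115, -0.0194, 0], [0.0115, -0.0194, 0], [0.0115, -0.0194, 0], [0.0115, -0.0194, 0], [0, 0, 0], [0, 0, 0.01]], gripper=[-0.4, -0.4, -0.4, -0.4, -0.4, -0.4, -0.4, -0.4, -0.4, -0.4])

```text
time_s: 20.8
position: [0.5929, 0.1006, 0.0974]
tool_rot: [[0.994, -0.107, 0.002], [-0.107, -0.994, -0.0], [0.002, 0.0, -1.0]]
ft_force: [-0.6, -1.1, -1.8]
grip_width: 0.0465
```

```bash
python3 go.py .5928 .1008 .0245
```

```text
t 20.80 pos [0.5929 0.1006 0.0974] yaw -6.15 tilt [ 0.0021 -0.0003] q [-1.6 34.5 77.9 -0.  67.5  4.5] w 0.0465 f [-0.6 -1.1 -1.8]
slide [-0.0002 -0.0002  0.0729]
```

Call:
jog_arm(dr=[[0, 0, 0], [0, 0, 0], [0, 0, 0], [0, 0, 0], [0, 0, 0], [0, 0, 0], [0, 0, 0], [0, 0, 0], [0, 0, 0], [0, 0, 0]], slide=[[0, 0, 0.012], [0, 0, 0.012], [0, 0, 0.012], [0, 0, 0.01], [0, 0, 0.008], [0, 0, 0.007], [0, 0, 0.006], [0, 0, 0.004], [0, 0, 0.002], [0, 0, 0]], gripper=[-0.4, -0.4, -0.4, -0.4, -0.4, -0.4, -0.4, -0.4, -0.4, -0.4])

```text
time_s: 21.8
position: [0.5927, 0.1006, 0.024]
tool_rot: [[0.994, -0.108, 0.0], [-0.108, -0.994, -0.0], [0.0, -0.0, -1.0]]
ft_force: [0.5, 0.2, -1.8]
grip_width: 0.0466
```

```bash
python3 go.py .5928 .1008 .0245;python3 - <<'E'
from rig import viewer
import cv2
d=viewer.get_image("scene")["pixels"][190:290,320:460];cv2.imwrite(f"pics/s7.png",cv2.convertScaleAbs(cv2.resize(d,None,fx=5.7,fy=5.7),alpha=1.4))
E
```

```text
t 21.80 pos [0.5927 0.1006 0.024 ] yaw -6.19 tilt [ 0.0004 -0.    ] q [-1.6 39.9 81.7  0.  58.4  4.5] w 0.0466 f [ 0.5  0.2 -1.8]
slide [ 0.0001 -0.0002 -0.0005]
```

View pics/s7.png

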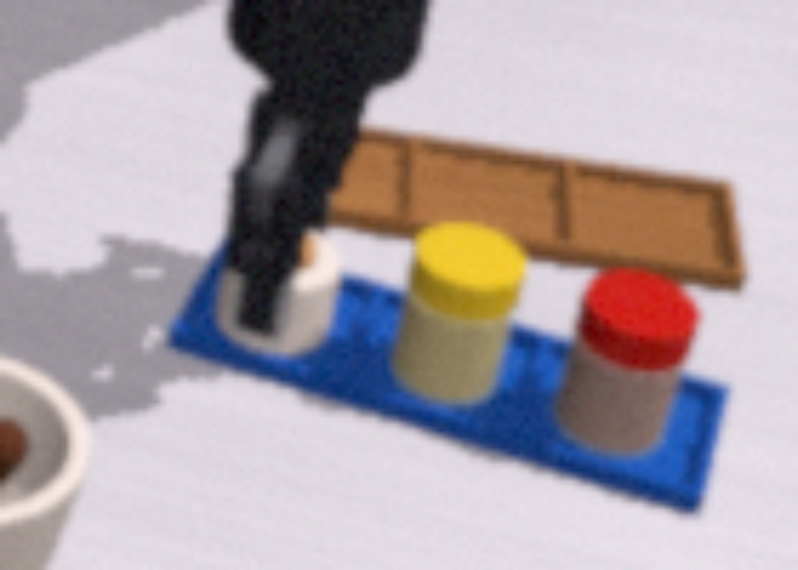

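The pot is level, in its own left compartment (base near crop (278,325)). Release and back off, then green jar.

Call:
jog_arm(dr=[[0, 0, 0], [0, 0, 0], [0, 0, 0], [0, 0, 0], [0, 0, 0], [0, 0, 0], [0, 0, 0], [0, 0, 0], [0, 0, 0], [0, 0, 0]], slide=[[0, 0, 0], [0, 0, 0], [0, 0, 0], [0, 0, 0], [0, 0, -0.005], [0, 0, -0.015], [0, 0, -0.022], [0, 0, -0.022], [0, 0, -0.022], [0, 0, -0.024]], gripper=[-0.1, 0.1, 0.3, 0.5, 0.7, 0.7, 0.7, 0.7, 0.7, 0.7])

```text
time_s: 22.85
position: [0.5924, 0.1005, 0.1351]
tool_rot: [[0.994, -0.108, 0.0], [-0.108, -0.994, -0.0], [0.0, 0.0, -1.0]]
ft_force: [0.6, 0.9, 0.2]
grip_width: 0.0728
```

```bash
python3 go.py .6005 -.144 .132
```

```text
t 22.85 pos [0.5924 0.1005 0.1351] yaw -6.19 tilt [ 0.0001 -0.    ] q [-1.6 32.1 75.3 -0.  72.5  4.5] w 0.0728 f [0.6 0.9 0.2]
slide [0.0344 0.2422 0.0031]
```

Call:
jog_arm(dr=[[0, 0, 0], [0, 0, 0], [0, 0, 0], [0, 0, 0], [0, 0, 0], [0, 0, 0], [0, 0, 0], [0, 0, 0], [0, 0, 0], [0, 0, 0]], slide=[[0.0043, 0.0303, 0], [0.0043, 0.0303, 0], [0.0043, 0.0303, 0], [0.0043, 0.0303, 0], [0.0043, 0.0303, 0], [0.0043, 0.0303, 0], [0.0043, 0.0303, 0], [0.0043, 0.0303, 0], [0, 0, 0], [0, 0, 0.01]], gripper=[1, 1, 1, 1, 1, 1, 1, 1, 1, 1])

```text
time_s: 23.85
position: [0.6011, -0.1447, 0.1248]
tool_rot: [[0.994, -0.109, 0.003], [-0.109, -0.994, -0.001], [0.003, 0.001, -1.0]]
ft_force: [-0.1, -0.6, -0.7]
grip_width: 0.0854
```

Call:
jog_arm(dr=[[0, 0, 0], [0, 0, 0], [0, 0, 0], [0, 0, 0], [0, 0, 0], [0, 0, 0], [0, 0, 0], [0, 0, 0], [0, 0, 0], [0, 0, 0]], slide=[[0, 0, 0.018], [0, 0, 0.018], [0, 0, 0.018], [0, 0, 0.018], [0, 0, 0.013], [0, 0, 0.008], [0, 0, 0], [0, 0, 0], [0, 0, 0], [0, 0, 0]], gripper=[1, 1, 1, 1, 1, 1, 1, 0.5, 0, -0.5])

```text
time_s: 24.85
position: [0.6008, -0.1443, 0.0315]
tool_rot: [[0.994, -0.108, 0.001], [-0.108, -0.994, -0.0], [0.001, 0.0, -1.0]]
ft_force: [-8.8, 1.4, 5.1]
grip_width: 0.0439
```

Call:
jog_arm(dr=[[0, 0, 0], [0, 0, 0], [0, 0, 0], [0, 0, 0], [0, 0, 0], [0, 0, 0], [0, 0, 0], [0, 0, 0], [0, 0, 0], [0, 0, 0]], slide=[[0, 0, 0], [0, 0, 0], [0, 0, 0], [0, 0, 0], [0, 0, -0.005], [0, 0, -0.015], [0, 0, -0.02], [0, 0, -0.02], [0, 0, -0.02], [0, 0, -0.02]], gripper=[-0.5, -0.5, -0.5, -0.5, -0.5, -0.5, -0.5, -0.5, -0.5, -0.5])

```text
time_s: 25.85
position: [0.6004, -0.144, 0.1315]
tool_rot: [[0.994, -0.108, -0.001], [-0.108, -0.994, 0.0], [-0.001, -0.0, -1.0]]
ft_force: [0.2, -0.5, -2.0]
grip_width: 0.0434
```

```bash
python3 go.py .4619 .2459 .14;python3 - <<'E'
from rig import viewer
import cv2
d=viewer.get_image("scene")["pixels"][150:290,220:460];cv2.imwrite(f"pics/s8.png",cv2.convertScaleAbs(cv2.resize(d,None,fx=3.3,fy=3.3),alpha=1.4))
E
```

```text
t 25.85 pos [ 0.6004 -0.144   0.1315] yaw -6.19 tilt [-0.0006  0.0003] q [-24.5  33.8  72.6  -0.   73.6 -18.3] w 0.0434 f [ 0.2 -0.5 -2. ]
slide [-0.1797 -0.3727 -0.0083]
```

View pics/s8.png

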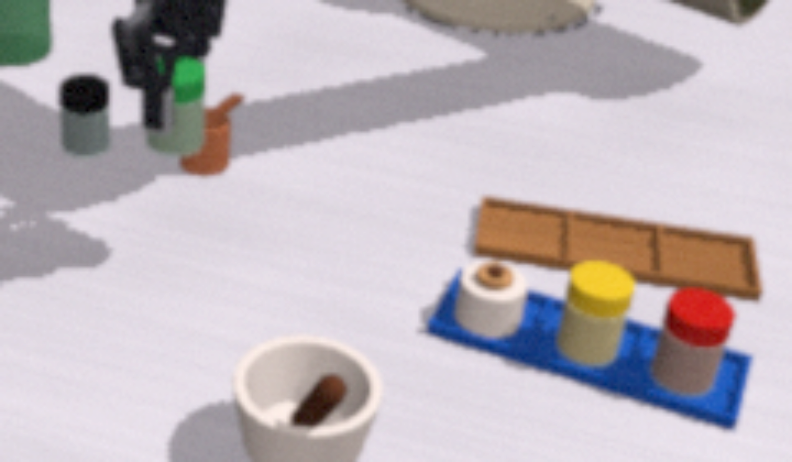

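Call:
jog_arm(dr=[[0, 0, 0], [0, 0, 0], [0, 0, 0], [0, 0, 0], [0, 0, 0], [0, 0, 0], [0, 0, 0], [0, 0, 0], [0, 0, 0], [0, 0, 0]], slide=[[-0.008, -0.0165, -0.002], [-0.015, -0.0311, -0.002], [-0.015, -0.0311, -0.002], [-0.015, -0.0311, -0.002], [-0.015, -0.0311, 0], [-0.015, -0.0311, 0], [-0.015, -0.0311, 0], [-0.015, -0.0311, 0], [-0.015, -0.0311, 0], [-0.015, -0.0311, 0]], gripper=[-0.5, -0.5, -0.5, -0.5, -0.5, -0.5, -0.5, -0.5, -0.5, -0.5])

```text
time_s: 26.9
position: [0.4885, 0.1677, 0.1378]
tool_rot: [[0.994, -0.108, -0.002], [-0.108, -0.994, -0.0], [-0.002, 0.0, -1.0]]
ft_force: [0.6, -0.1, -2.3]
grip_width: 0.0432
```

Call:
jog_arm(dr=[[0, 0, 0], [0, 0, 0], [0, 0, 0], [0, 0, 0], [0, 0, 0], [0, 0, 0], [0, 0, 0], [0, 0, 0], [0, 0, 0], [0, 0, 0]], slide=[[-0.015, -0.0311, 0], [-0.014, -0.029, 0], [-0.0077, -0.0162, 0], [0, 0, 0], [0, 0, 0.01], [0, 0, 0.015], [0, 0, 0.015], [0, 0, 0.01], [0, 0, 0.01], [0, 0, 0]], gripper=[-0.5, -0.5, -0.5, -0.5, -0.5, -0.5, -0.5, -0.5, -0.5, -0.5])

```text
time_s: 27.9
position: [0.4617, 0.2452, 0.0774]
tool_rot: [[0.994, -0.109, -0.002], [-0.109, -0.994, -0.001], [-0.002, 0.001, -1.0]]
ft_force: [-0.2, 0.7, -1.6]
grip_width: 0.0435
```

```bash
python3 go.py .4619 .2459 .035
```

```text
t 27.90 pos [0.4617 0.2452 0.0774] yaw -6.23 tilt [-0.0024 -0.0007] q [15.  29.7 92.1 -0.  58.3 21.2] w 0.0435 f [-0.2  0.7 -1.6]
slide [ 0.0002 -0.0008  0.0424]
```

Call:
jog_arm(dr=[[0, 0, 0], [0, 0, 0], [0, 0, 0], [0, 0, 0], [0, 0, 0], [0, 0, 0], [0, 0, 0], [0, 0, 0], [0, 0, 0], [0, 0, 0]], slide=[[0, 0, 0.01], [0, 0, 0.01], [0, 0, 0.008], [0, 0, 0.006], [0, 0, 0.004], [0, 0, 0.003], [0, 0, 0], [0, 0, 0], [0, 0, 0], [0, 0, 0]], gripper=[-0.5, -0.5, -0.5, -0.5, -0.5, -0.5, -0.5, -0.5, -0.5, -0.5])

```text
time_s: 28.9
position: [0.4622, 0.2458, 0.0381]
tool_rot: [[0.994, -0.108, 0.0], [-0.108, -0.994, 0.0], [0.0, -0.0, -1.0]]
ft_force: [0.3, 0.6, -2.5]
grip_width: 0.0432
```

```bash
python3 go.py .4619 .2459 .035;python3 - <<'E'
from rig import viewer
import cv2
d=viewer.get_image("scene")["pixels"][170:290,320:480];cv2.imwrite(f"pics/s9.png",cv2.convertScaleAbs(cv2.resize(d,None,fx=5,fy=5),alpha=1.4))
E
```

```text
t 28.90 pos [0.4622 0.2458 0.0381] yaw -6.19 tilt [0.0005 0.0001] q [15.  33.2 94.2 -0.  52.5 21.2] w 0.0432 f [ 0.3  0.6 -2.5]
slide [-0.0004 -0.0001  0.0031]
```

View pics/s9.png

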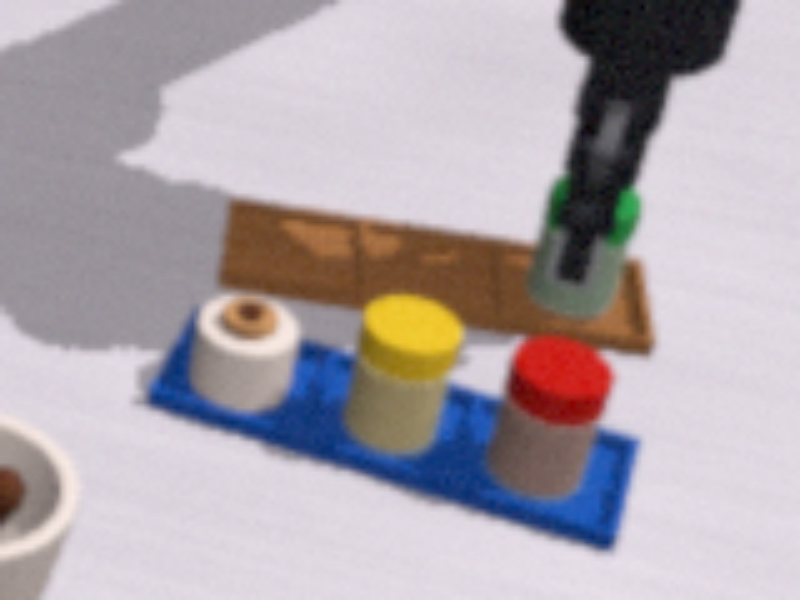

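Green is over the right compartment, 3 mm above its floor. Lower it and release.

Call:
jog_arm(dr=[[0, 0, 0], [0, 0, 0], [0, 0, 0], [0, 0, 0], [0, 0, 0], [0, 0, 0], [0, 0, 0], [0, 0, 0], [0, 0, 0], [0, 0, 0]], slide=[[0, 0, 0.002], [0, 0, 0.001], [0, 0, 0], [0, 0, 0], [0, 0, 0], [0, 0, 0], [0, 0, 0], [0, 0, -0.005], [0, 0, -0.015], [0, 0, -0.02]], gripper=[-0.5, -0.5, -0.5, -0.2, 0, 0.2, 0.4, 0.6, 0.6, 0.6])

```text
time_s: 29.95
position: [0.4618, 0.2456, 0.0751]
tool_rot: [[0.994, -0.108, -0.001], [-0.108, -0.994, -0.0], [-0.001, 0.001, -1.0]]
ft_force: [0.5, -0.4, 0.3]
grip_width: 0.0682
```

```bash
python3 go.py .4695 -.1675 .14 79
```

```text
t 29.95 pos [0.4618 0.2456 0.0751] yaw -6.19 tilt [-0.0014 -0.0004] q [15.  29.9 92.2 -0.  57.9 21.2] w 0.0682 f [ 0.5 -0.4  0.3]
slide [ 0.0521  0.4099 -0.0647]
rz -1.487
```

Call:
jog_arm(dr=[[0, 0, 0], [0, 0, 0], [0, 0, 0], [0, 0, 0], [0, 0, 0], [0, 0, 0], [0, 0, 0], [0, 0, 0], [0, 0, 0], [0, 0, 0]], slide=[[0, 0, -0.022], [0, 0, -0.022], [0.002, 0.015, -0.021], [0.004, 0.032, 0], [0.004, 0.032, 0], [0.004, 0.032, 0], [0.004, 0.032, 0], [0.004, 0.032, 0], [0.004, 0.032, 0], [0.004, 0.032, 0]], gripper=[0.6, 0.6, 0.8, 1, 1, 1, 1, 1, 1, 1])

```text
time_s: 30.95
position: [0.4661, 0.0036, 0.1403]
tool_rot: [[0.994, -0.108, 0.001], [-0.108, -0.994, -0.0], [0.001, 0.0, -1.0]]
ft_force: [0.9, -0.5, 0.0]
grip_width: 0.0852
```

Call:
jog_arm(dr=[[0, 0, 0], [0, 0, 0], [0, 0, 0], [0, 0, 0], [0, 0, 0], [0, 0, 0], [0, 0, -0.14], [0, 0, -0.14], [0, 0, -0.14], [0, 0, -0.14]], slide=[[0.004, 0.032, 0], [0.004, 0.032, 0], [0.004, 0.032, 0], [0.004, 0.032, 0], [0.004, 0.032, 0], [0.002, 0.011, 0], [0, 0, 0], [0, 0, 0], [0, 0, 0], [0, 0, 0]], gripper=[1, 1, 1, 1, 1, 1, 1, 1, 1, 1])

```text
time_s: 31.95
position: [0.4696, -0.1667, 0.1401]
tool_rot: [[0.897, 0.442, 0.0], [0.442, -0.897, 0.0], [0.0, -0.0, -1.0]]
ft_force: [-0.5, -0.2, 0.8]
grip_width: 0.0857
```

Call:
jog_arm(dr=[[0, 0, -0.14], [0, 0, -0.14], [0, 0, -0.14], [0, 0, -0.14], [0, 0, -0.14], [0, 0, -0.14], [0, 0, -0.087], [0, 0, 0], [0, 0, 0], [0, 0, 0]], slide=[[0, 0, 0], [0, 0, 0], [0, 0, 0], [0, 0, 0], [0, 0, 0], [0, 0, 0], [0, 0, 0], [0, 0, 0], [0, 0, 0], [0, 0, 0]], gripper=[1, 1, 1, 1, 1, 1, 1, 1, 1, 1])

```text
time_s: 32.95
position: [0.4697, -0.1672, 0.1399]
tool_rot: [[0.192, 0.981, 0.0], [0.981, -0.192, 0.0], [0.0, 0.0, -1.0]]
ft_force: [-1.0, 0.4, -0.1]
grip_width: 0.0855
```

```bash
python3 go.py .4697 -.1673 .022 79;python3 - <<'E'
from rig import viewer
import cv2
d=viewer.get_image("scene")["pixels"][130:270,200:460];cv2.imwrite(f"pics/s10.png",cv2.convertScaleAbs(cv2.resize(d,None,fx=3,fy=3),alpha=1.4))
E
```

```text
t 32.95 pos [ 0.4697 -0.1672  0.1399] yaw 78.92 tilt [0. 0.] q [ -33.2   22.8   91.7    0.    65.5 -112.1] w 0.0855 f [-1.   0.4 -0.1]
slide [-1.000e-04  1.000e-04  1.179e-01]
rz -0.001
```

View pics/s10.png

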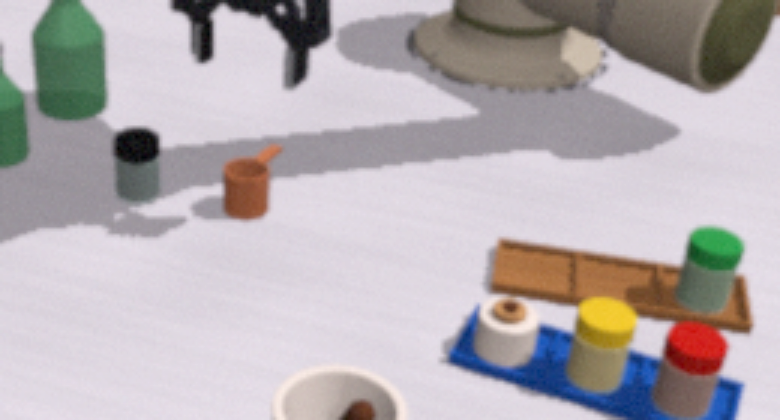

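The four placed items stand in their own compartments, and the jaws straddle the copper cup (crop (247,185)), clear of the handle and black jar. Descend and grip.

Call:
jog_arm(dr=[[0, 0, 0], [0, 0, 0], [0, 0, 0], [0, 0, 0], [0, 0, 0], [0, 0, 0], [0, 0, 0], [0, 0, 0], [0, 0, 0], [0, 0, 0]], slide=[[0, 0, 0.015], [0, 0, 0.02], [0, 0, 0.02], [0, 0, 0.02], [0, 0, 0.018], [0, 0, 0.013], [0, 0, 0.008], [0, 0, 0.004], [0, 0, 0], [0, 0, 0]], gripper=[1, 1, 1, 1, 1, 1, 1, 1, 1, 0.6], force=25)

```text
time_s: 34.0
position: [0.4699, -0.1676, 0.0223]
tool_rot: [[0.191, 0.982, 0.001], [0.982, -0.191, -0.001], [-0.0, 0.001, -1.0]]
ft_force: [0.3, -1.0, -0.2]
grip_width: 0.0733
```

Call:
jog_arm(dr=[[0, 0, 0], [0, 0, 0], [0, 0, 0], [0, 0, 0], [0, 0, 0], [0, 0, 0], [0, 0, 0], [0, 0, 0], [0, 0, 0], [0, 0, 0]], slide=[[0, 0, 0], [0, 0, 0], [0, 0, 0], [0, 0, 0], [0, 0, 0], [0, 0, 0], [0, 0, 0], [0, 0, -0.005], [0, 0, -0.01], [0, 0, -0.015]], gripper=[0.3, 0.1, -0.1, -0.3, -0.5, -0.5, -0.5, -0.5, -0.5, -0.5])

```text
time_s: 35.0
position: [0.4694, -0.1673, 0.0522]
tool_rot: [[0.191, 0.982, -0.001], [0.982, -0.191, 0.001], [0.0, -0.001, -1.0]]
ft_force: [-0.3, 0.1, 0.1]
grip_width: 0.044
```

```bash
python3 go.py .4769 .1067 .12;python3 - <<'E'
from rig import viewer
import cv2
d=viewer.get_image("scene")["pixels"][130:270,200:460];cv2.imwrite(f"pics/s11.png",cv2.convertScaleAbs(cv2.resize(d,None,fx=3,fy=3),alpha=1.4))
E
```

```text
t 35.00 pos [ 0.4694 -0.1673  0.0522] yaw 79.01 tilt [-0.0011  0.0007] q [ -33.3   30.1   97.5   -0.    52.4 -112.3] w 0.0440 f [-0.3  0.1  0.1]
slide [ 0.2704 -0.0449 -0.0676]
```

View pics/s11.png

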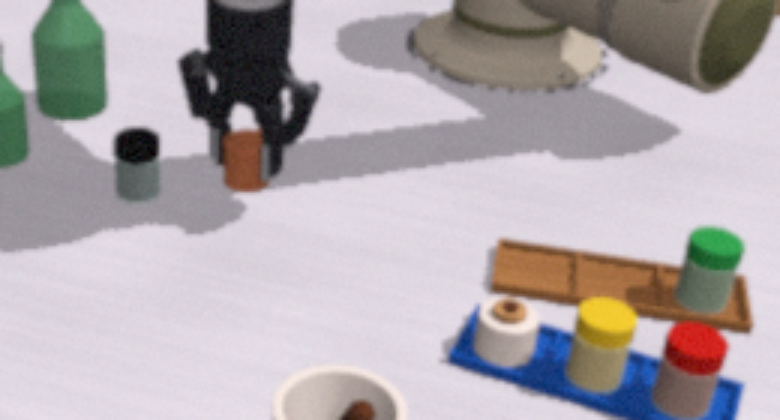

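Call:
jog_arm(dr=[[0, 0, 0], [0, 0, 0], [0, 0, 0], [0, 0, 0], [0, 0, 0], [0, 0, 0], [0, 0, 0], [0, 0, 0], [0, 0, 0], [0, 0, 0]], slide=[[0, 0, -0.02], [0, 0, -0.02], [0.0104, -0.0019, -0.01], [0.026, -0.0043, 0], [0.026, -0.0043, 0], [0.026, -0.0043, 0], [0.026, -0.0043, 0], [0.026, -0.0043, 0], [0.026, -0.0043, 0], [0.026, -0.0043, 0]], gripper=[-0.5, -0.5, -0.5, -0.5, -0.5, -0.5, -0.5, -0.5, -0.5, -0.5])

```text
time_s: 36.05
position: [0.4744, 0.0292, 0.1017]
tool_rot: [[0.19, 0.982, -0.0], [0.982, -0.19, 0.0], [0.0, -0.0, -1.0]]
ft_force: [0.2, -0.3, -1.2]
grip_width: 0.044
```

Call:
jog_arm(dr=[[0, 0, 0], [0, 0, 0], [0, 0, 0], [0, 0, 0], [0, 0, 0], [0, 0, 0], [0, 0, 0], [0, 0, 0], [0, 0, 0], [0, 0, 0]], slide=[[0.026, -0.0043, 0], [0.026, -0.0043, 0], [0.026, -0.0043, 0], [0, 0, 0], [0, 0, 0.01], [0, 0, 0.012], [0, 0, 0.012], [0, 0, 0.01], [0, 0, 0.006], [0, 0, 0]], gripper=[-0.5, -0.5, -0.5, -0.5, -0.5, -0.5, -0.5, -0.5, -0.5, -0.5])

```text
time_s: 37.05
position: [0.4767, 0.1062, 0.051]
tool_rot: [[0.191, 0.982, -0.002], [0.982, -0.191, 0.0], [-0.0, -0.002, -1.0]]
ft_force: [0.7, 0.1, -1.2]
grip_width: 0.0439
```

```bash
python3 go.py .4769 .1067 .0255;python3 - <<'E'
from rig import viewer
import cv2
d=viewer.get_image("scene")["pixels"][170:290,320:480];cv2.imwrite(f"pics/s12.png",cv2.convertScaleAbs(cv2.resize(d,None,fx=5,fy=5),alpha=1.4))
E
```

```text
t 37.05 pos [0.4767 0.1062 0.051 ] yaw 78.97 tilt [-0.0017  0.    ] q [ -1.4  29.6  99.1  -0.   51.4 -80.3] w 0.0439 f [ 0.7  0.1 -1.2]
slide [0.0005 0.0001 0.0255]
```

View pics/s12.png

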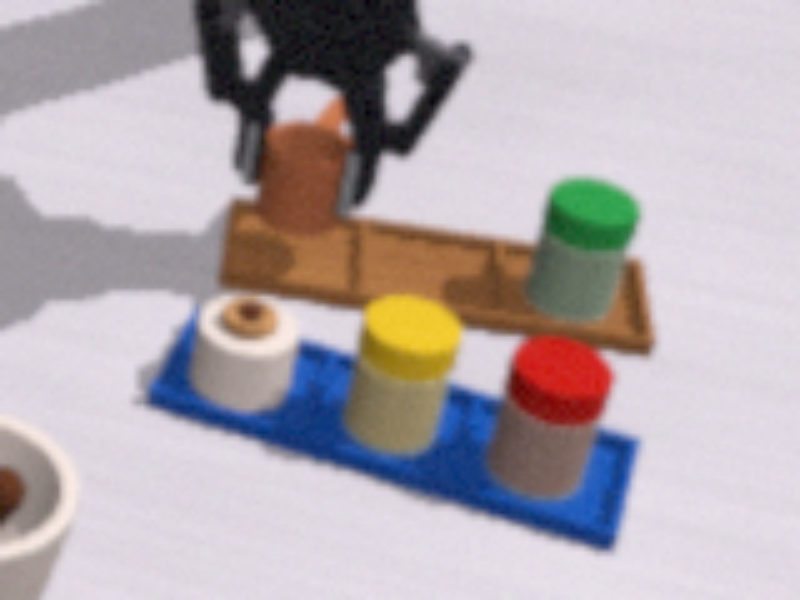

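Call:
jog_arm(dr=[[0, 0, 0], [0, 0, 0], [0, 0, 0], [0, 0, 0], [0, 0, 0], [0, 0, 0], [0, 0, 0], [0, 0, 0], [0, 0, 0], [0, 0, 0]], slide=[[0.0005, 0, 0.006], [0, 0, 0.006], [0, 0, 0.006], [0, 0, 0.004], [0, 0, 0.003], [0, 0, 0], [0, 0, 0], [0, 0, 0], [0, 0, 0], [0, 0, 0]], gripper=[-0.5, -0.5, -0.5, -0.5, -0.5, -0.5, -0.5, -0.5, -0.5, -0.5])

```text
time_s: 38.1
position: [0.4773, 0.107, 0.027]
tool_rot: [[0.191, 0.982, 0.0], [0.982, -0.191, -0.0], [0.0, 0.0, -1.0]]
ft_force: [-0.4, -0.1, -1.5]
grip_width: 0.0441
```

```bash
python3 go.py .4769 .1067 .0253;python3 - <<'E'
from rig import viewer
import cv2
d=viewer.get_image("scene")["pixels"][170:290,320:480];cv2.imwrite(f"pics/s13.png",cv2.convertScaleAbs(cv2.resize(d,None,fx=5,fy=5),alpha=1.4))
E
```

```text
t 38.10 pos [0.4773 0.107  0.027 ] yaw 79.01 tilt [ 0.0003 -0.    ] q [ -1.3  32.  100.3  -0.   47.7 -80.3] w 0.0441 f [-0.4 -0.1 -1.5]
slide [-0.0004 -0.0003  0.0017]
```

View pics/s13.png

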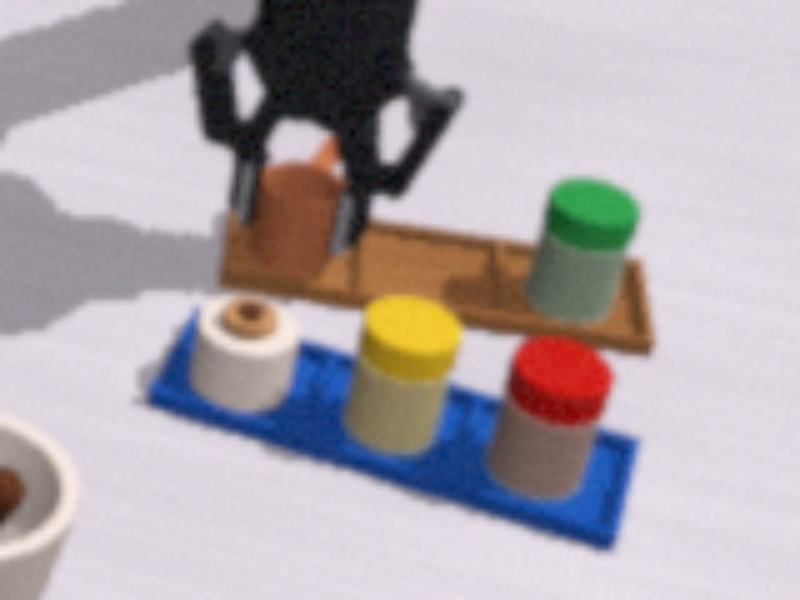

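The cup is over the left wooden compartment, about 2 mm above its floor. Lower, release, and retreat straight up.

Call:
jog_arm(dr=[[0, 0, 0], [0, 0, 0], [0, 0, 0], [0, 0, 0], [0, 0, 0], [0, 0, 0], [0, 0, 0], [0, 0, 0], [0, 0, 0], [0, 0, 0]], slide=[[0, 0, 0.0015], [0, 0, 0], [0, 0, 0], [0, 0, 0], [0, 0, 0], [0, 0, 0], [0, 0, -0.004], [0, 0, -0.01], [0, 0, -0.02], [0, 0, -0.02]], gripper=[-0.5, -0.5, -0.3, -0.1, 0.1, 0.3, 0.5, 0.5, 0.5, 0.5])

```text
time_s: 39.15
position: [0.4771, 0.107, 0.0805]
tool_rot: [[0.191, 0.982, -0.0], [0.982, -0.191, -0.0], [-0.0, -0.0, -1.0]]
ft_force: [-0.4, -0.1, 0.3]
grip_width: 0.064
```

Call:
jog_arm(dr=[[0, 0, 0], [0, 0, 0], [0, 0, 0], [0, 0, 0], [0, 0, 0], [0, 0, 0], [0, 0, 0], [0, 0, 0], [0, 0, 0], [0, 0, 0]], slide=[[0, 0, -0.02], [0, 0, -0.025], [0, 0, -0.025], [0, 0, -0.025], [0, 0, -0.025], [-0.025, 0, -0.01], [-0.03, 0, 0], [-0.03, 0, 0], [-0.03, 0, 0], [-0.03, 0, 0]], gripper=[0.5, 0.5, 0.5, 0.5, 0.5, 0.5, 0.5, 0.5, 0.5, 0.5])

```text
time_s: 40.15
position: [0.449, -0.0363, 0.2102]
tool_rot: [[0.19, 0.982, 0.001], [0.982, -0.19, -0.0], [-0.0, 0.001, -1.0]]
ft_force: [0.4, -0.8, 0.6]
grip_width: 0.0642
```

Call:
jog_arm(dr=[[0, 0, 0], [0, 0, 0], [0, 0, 0], [0, 0, 0], [0, 0, 0], [0, 0, 0], [0, 0, 0], [0, 0, 0], [0, 0, 0], [0, 0, 0]], slide=[[0, -0.02, 0], [0, -0.02, 0], [0, -0.02, 0], [0, -0.02, 0], [0, 0, 0], [0, 0, 0], [0, 0, 0], [0, 0, 0], [0, 0, 0], [0, 0, 0]], gripper=[0.5, 0.5, 0.5, 0.5, 0.5, 0.5, 0.5, 0.5, 0.5, 0.5])

```text
time_s: 41.15
position: [0.3713, -0.0201, 0.2092]
tool_rot: [[0.191, 0.982, -0.0], [0.982, -0.191, 0.0], [0.0, -0.0, -1.0]]
ft_force: [0.5, -0.1, 0.6]
grip_width: 0.0641
```

```bash
python3 go.py 0.4 0 .2;python3 - <<'E'
from rig import viewer
import cv2
d=viewer.get_image("scene")["pixels"];cv2.imwrite(f"pics/s14.png",cv2.convertScaleAbs(cv2.resize(d[130:300,140:460],None,fx=2.5,fy=2.5),alpha=1.4))
d=viewer.get_image("top")["pixels"][120:290,120:420];cv2.imwrite(f"pics/t14.png",cv2.convertScaleAbs(cv2.resize(d,None,fx=2.6,fy=2.6),alpha=1.5))
E
```

```text
t 41.15 pos [ 0.3713 -0.0201  0.2092] yaw 79.02 tilt [-0.0003  0.0001] q [ -21.5    5.6  102.8   -0.    71.5 -100.5] w 0.0641 f [ 0.5 -0.1  0.6]
slide [0.0252 0.0244 0.0092]
```

View pics/s14.png

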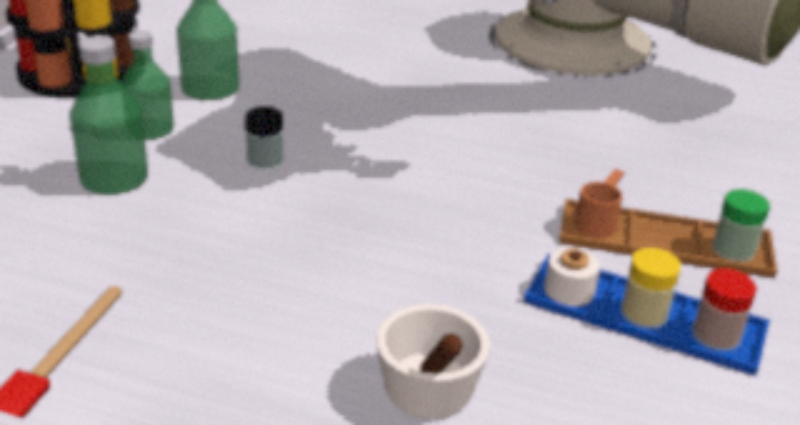

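View pics/t14.png

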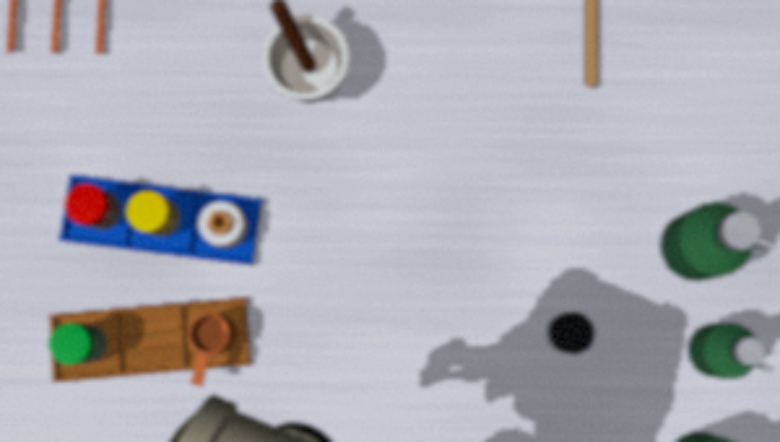

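Both views show all five upright, one per compartment, with the wooden middle one empty. Next I check the positions in tray coordinates.

```bash
python3 - <<'E'
from rig import viewer
from m import *
T=viewer.get_image("top");hh=hsv(T["pixels"])
def at(n,lo,hi,roi,z,c,a):
    m=cv2.inRange(hh,lo,hi);k=big(m,roi);M=cv2.moments(k);p=ray(T,M["m10"]/M["m00"],M["m01"]/M["m00"],z)[:2]-c
    a=np.radians(a);print(n,"tray xy mm",1e3*(p@[np.cos(a),np.sin(a)]),1e3*(p@[-np.sin(a),np.cos(a)]))
B=np.array([.5994,.1694]);W=np.array([.4685,.1753])
at("red",(0,180,80),(6,255,255),(140,180,170,215),.065,B,-6.2)
at("yel",(20,120,60),(35,255,255),(165,185,190,215),.065,B,-6.2)
at("cork",(5,60,30),(19,255,200),(195,195,215,215),.043,B,-6.2)
at("grn",(50,120,60),(80,255,255),(135,240,160,265),.065,W,6.1)
at("black",(0,0,0),(180,255,40),(325,235,355,260),.062,np.zeros(2),0)
k=big(cv2.inRange(hh,(5,100,20),(25,255,255)),(188,237,220,262));
a=np.radians(6.1)
for k in(255,):
    p=ray(T,120+210/2.6,120+335/2.6,.047)[:2]-W;print("cup~",1e3*(p@[np.cos(a),np.sin(a)]),1e3*(p@[-np.sin(a),np.cos(a)]))
E
```

```text
red tray xy mm 0.4431775815805103 64.16727598841491
yel tray xy mm 1.5525561596837165 -0.1301878788548174
cork tray xy mm 1.4733923605902635 -70.77041799330951
grn tray xy mm 1.2680506456159537 67.88406708705241
black tray xy mm 482.82786364818867 -272.03910308033767
cup~ -3.3377384149742086 -72.99802808811215
```

```bash
python3 -c "
from rig import env
print(env.close_job())"
```

```text
the job is handed in; nothing more can be done
None
```

Both kits are made up and handed in at about 41 s of robot time. The red jar, yellow jar and salt pot are in the blue tray. The green jar and copper cup are at opposite ends of the wooden tray, with its middle compartment empty.

**Last checks:**
- **Upright and separate:** both camera views show all five standing upright, one per compartment.
- **Centring:** the yellow jar, pot and green jar came out within about 3 mm of their compartment centres, and the cup about 4 mm, read by eye from the picture. The red jar read about 6 mm off centre along the tray, though by arm position it was about 1 mm off. Either is inside the 11 mm of play. The two camera views differ by about 2–3 mm overall.
- **Left alone:** the black-lidded jar measured unmoved. The mortar and cruets look untouched in the pictures; I did not measure them.
- **Forces:** in the readings at the end of each move, the largest wrist force was about 10 N, while closing on the pot and the green jar.

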